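Set up the embossing mill: clear the tube, set the gap, throw the feed lever

ROBOT

A 7-joint arm with a two-finger parallel gripper is mounted at the origin on the work surface. World frame = base frame: x ahead of the robot, y to its left, z up, the work surface at z = 0. Lengths are in m, angles in rad, forces in N, time in s.
With the tool pointing down it reaches from about 0.4 to 0.85 m from the base axis. Payload 10.4 kg.
Tool frame: the origin (TCP) lies at the very end of the fingers, on their centre line; the grasp point (between the pads) lies r.grip_depth behind it (r.grip_depth is the distance from the TCP to the grasp point, in m); y points along the fingers, z is the direction in which the jaws open and shut, and the axes are right-handed (so a half turn about y gives the same grasp; the last joint's range is limited). The gripper opens to 87 mm and grips with 3 to 60 N. Pads are 19 mm wide; open, the fingers measure 117 mm over their backs; the gripper's body (75 mm by 190 mm) begins 51 mm behind the grasp point.
Start: joints at [1.198, 0.332, -0.065, 1.46, 0.022, 1.35, -0.088], TCP at [0.214, -0.587, 0.223] pointing down, gripper open.
Joint ranges: [-2.6, 2.6], [-0.5, 2.12], [-1.47, 1.34], [0.16, 2.42], [-1.27, 4.41], [0.06, 2.06], [-2.6, 2.6]. Speed limits (rad/s): [2.22, 2.22, 2.79, 2.79, 3.14, 3.14, 3.14].

INTERFACE

Orientations are given as a unit quaternion [x, y, z, w].
In Python, from bench import r gives the robot as it stands.
- The arm moves only by the shell command python3 -m jog 'ROWS' [OPENING] [FORCE]. ROWS is JSON, a list of rows, each a list of 6 numbers: the shift along the tool's x, y, z in m, then the turn, a rotation vector about the tool's x, y, z in degrees. A call has 1 to 12 rows; each row shifts and turns the pose as measured when the row begins, along the tool's axes as they then stand; what a row does not reach is not made up. A row lasts 1/12 s, in which the tool goes at most 41.7 mm and 7.16 degrees, less where a joint would pass 70% of its speed; a pose out of reach is approached as far as the arm can. A call with a gripper value outside its range is refused whole. OPENING is the opening, from -1 (shut) to 1 (fully open), so that 0 is half open, set as the call begins (- or left out, the last holds). The fingers move at their own pace and stop on an object; FORCE is the grip in N (left out, the last holds). Time passes only in rows, so rows that do not move let the fingers close. It gives the time, the measured TCP pose, the force and the opening at its end, in the units of the state.
- r.read_state(): the state, without advancing time (a new reading comes with each control period).
- r.camera(name): name is "scene" or "top" or "wrist"; returns a dict with "image" (420x560x3 uint8, red, green, blue), "range_z" (420x560 float32, m along the optical axis (not along the pixel's ray), 0 where there is no reading), "K" (3x3 intrinsics, pixels), "k1" (the pictures are not rectified: a ray, as slopes to the right and down, at radius r is drawn at 1 + k1 r^2 times it, then the intrinsics apply), "R" (3x3) and "t" (3): a world point X has camera coordinates R X + t. Camera axes: x right, y down, z forward; pixel columns grow to the right and rows downward; lengths in m; the calibration is good to about 2 mm. A picture is of the moment at which its call begins.
- r.close_job(): hands the job in, once; it reports no verdict.
The state is a dict: "time": time; "joint_positions": joint angles; "joint_vel": joint speeds; "joint_torque": joint torques, N m; "ee_pos": TCP position; "eef_rot": TCP orientation; "ft_force": force on the tool from outside, world axes, zero at the start; "torque": the same for the moment, N m; "width": finger opening in m.
Only numpy, scipy, OpenCV 4.12 (cv2) and the standard library are available. Lean on these libraries where they do the work, as an engineer would, in place of code of your own. Each camera call takes 0.05 s, during which the arm holds its last target. There are 200 camera calls.

TASK

Get the hand-cranked embossing mill ready for the next card: with the feed lever left in the notch where it stands, stand the cardboard tube upright on the table clear of the lever's whole swing, and turn the round gap sleeve until its pointer rib clicks in at the three dots. Then throw the feed lever into the notch marked by the large round boss, so that it stays there on its own with the sleeve still at three. Leave the glue bottle, jar, brush pot and gift box standing where they are and do not tip the tube over.

Things in the scene. Friction and masses are not known exactly. Their poses are not given: they have to be found in the camera images.
- mill: Grey embossing mill fixed to the table, base 155 x 340 mm (x -50 to 105); origin under its middle on the table; x points from its front (robot side) to its back, y left, z up. Deck top at z 110 mm (x -45 to 105, y -170 to 170 mm) with two aluminium plates, tops at z 116 mm: the lever's notched quadrant and the sleeve's scale plate. A crank sticks out 50 mm at the left (+y), z 74 mm.
- lever (a joint): Angle of the feed lever, rad, growing anticlockwise from above; 0 when it points along the mill's -x. A steel arm 12 mm thick at z 134 mm turning level about a vertical pivot, with sprung detents in four notches at -0.6, -0.2, 0.2, 0.6; stops at -0.67 and 0.67. Starts in the -0.2 notch. The humps between take up to about 7 N at the handle, then it snaps into the next notch.
- lever_pivot (a point): On the vertical pivot axis of the lever, at the quadrant's top (z 116 mm). Mill frame: x 60, y -60 mm.
- lever_handle (a point): Top centre of the lever's black upright handle, a round post 22 mm in diameter and 70 mm tall (z 130 to 200 mm), 165 mm from the pivot axis, to be pushed by its upper half; it overhangs the mill's front edge, and the tube stands in its way.
- lever_index (a point): Point on the lever arm's line, 100 mm from the pivot axis, at z 116 mm, which comes over a notch's mark when the lever is in that notch.
- boss: Large round steel boss, 20 mm in diameter, 6 mm high, standing on the quadrant plate 100 mm from the pivot, in line with the wanted notch (-0.6, +0.2 or +0.6); origin at the centre of its underside. The two other notches have small pins, 8 mm in diameter; the starting notch has no mark.
- sleeve (a joint): Angle of the gap sleeve, rad, growing anticlockwise seen from above; 0 when its pointer rib points along the mill's -x. Sprung detents at -0.9 (one dot), -0.3 (two dots), +0.3 (three dots), +0.9 (four dots); stops at -1.02 and +1.02. Starts between one and two dots or in either. About 0.4 Nm turns it.
- sleeve_top (a point): Centre of the top of the gap sleeve, an upright round aluminium collar with a vertical axis, 54 mm in diameter, from z 123 to 162 mm (62 mm skirt below that), at mill x -30, y 120 mm. A black rib 4 mm high on its top points from the axis to the set value.
- sleeve_pointer (a point): Outer end of the pointer rib, 36 mm from the sleeve's axis. The dots are raised in radial rows of one to four on the scale plate outside it.
- tube: Closed upright cardboard tube, 56 mm in diameter, 180 mm tall, 0.15 kg, standing loose on the table under the lever's swing, on the right of the lever; origin at the centre of its base. It is clear of the lever's swing when its centre is over 220 mm from the pivot axis.
- glue: Bystander: yellow glue bottle, 60 mm in diameter, 225 mm tall, standing on the table; origin at the centre of its base.
- jar: Bystander: lidded glass jar, 72 mm in diameter, 110 mm tall; origin at the centre of its base.
- brush_pot: Bystander: terracotta-coloured pot, 68 mm in diameter, 100 mm tall, with three brush handles sticking up to 215 mm; origin at the centre of its base.
- gift_box: Bystander: red gift box with a cardboard lid, 94 x 74 mm, 56 mm tall; origin at the centre of its base.
Things that resemble listed ones, but are neither listed nor needed, are in the scene too. What is shaped like the tube but blue or turquoise is not meant.

How it is judged:
On the way, in this order (a step that is already met when the one before it is completed fails the run):
1. the tube stands upright on the table clear of the lever's swing and the sleeve points to three dots while the lever is still in its starting notch (horizontal distance between tube and lever_pivot above 0.22 m and angle between tube's own z axis and vertical below 0.1 rad and height (world z) of tube below 0.01 m and value of joint sleeve between 0.18 and 0.42 rad and value of joint lever between -0.32 and -0.08 rad), for 0.2 s.
2. the lever is in the notch marked by the boss (horizontal distance between lever_index and boss below 0.011 m), for 0.2 s.
At the end, for the whole second after the job is handed in: Lever at rest in the bossed notch (index within 11 mm of the boss's centre), sleeve at three dots (0.3 rad, within 0.12), tube upright on the table within 0.1 rad and over 220 mm from the lever's pivot axis, bystanders within 20 mm of where they started (horizontal distance between lever_index and boss below 0.011 m and horizontal distance between tube and lever_pivot above 0.22 m and angle between tube's own z axis and vertical below 0.1 rad and height (world z) of tube below 0.01 m and value of joint sleeve between 0.18 and 0.42 rad and velocity of joint lever between -0.05 and 0.05 rad/s and distance of each of glue, jar, brush_pot, gift_box from where it was at the start of the episode below 0.02 m); the robot touches nothing.
It fails at once if the glue bottle is moved by more than 20 mm or tipped (distance of glue from where it was at the start of the episode above 0.02 m or angle between glue's own z axis and vertical above 0.4 rad).
It fails at once if the jar is moved by more than 20 mm or tipped (distance of jar from where it was at the start of the episode above 0.02 m or angle between jar's own z axis and vertical above 0.4 rad).
It fails at once if the brush pot is moved by more than 20 mm or tipped (distance of brush_pot from where it was at the start of the episode above 0.02 m or angle between brush_pot's own z axis and vertical above 0.4 rad).
It fails at once if the gift box is moved by more than 20 mm or tipped (distance of gift_box from where it was at the start of the episode above 0.02 m or angle between gift_box's own z axis and vertical above 0.4 rad).
It fails at once if the tube is tipped over (angle between tube's own z axis and vertical above 0.6 rad).
It also fails if it takes over 54 s, if anything falls off the work surface, if the arm or the gripper's body presses on something with over 40 N, if the wrist force passes 120 N, or if a joint passes its speed limit or range.

## Working session

There is one attempt and no reset: what is moved stays moved. The work goes in short steps, Python scripts to look and compute and a shell command to move; the robot and the scene stay as the last step left them, time stands still between calls to the robot, and variables do not carry over. Pictures are saved under pics/ and viewed, about 8 in all and at most 12, crops included, and the job is handed in when it is done.

```bash
mkdir -p pics; cat > h.py <<'E'
import numpy as np, cv2
from bench import r
from scipy.spatial.transform import Rotation as Ro
def snap(n,f,crop=None,s=1):
    c=r.camera(n); im=c["image"][:,:,::-1]
    np.savez('pics/'+f+'.npz',**c)
    if crop: x0,y0,x1,y1=crop; im=im[y0:y1,x0:x1]
    cv2.imwrite('pics/'+f+'.png',cv2.resize(im,None,fx=s,fy=s,interpolation=cv2.INTER_CUBIC)); return c
def ray(c,u,v):
    K=c["K"]; d=np.array([(u-K[0,2])/K[0,0],(v-K[1,2])/K[1,1]]); s=d.copy()
    for _ in range(20): s=d/(1+float(c["k1"])*(s@s))
    return np.array([s[0],s[1],1])
def pt(c,u,v):
    z=np.median(c["range_z"][v-1:v+2,u-1:u+2]); return c["R"].T@(ray(c,u,v)*z-c["t"])
def atz(c,u,v,h):
    d=c["R"].T@ray(c,u,v); o=-c["R"].T@c["t"]; return o+d*(h-o[2])/d[2]
def pix(c,X):
    p=c["R"]@X+c["t"]; s=p[:2]/p[2]; s=s*(1+float(c["k1"])*(s@s)); return c["K"][:2,:2]@s+c["K"][:2,2]
def load(f): return dict(np.load('pics/'+f+'.npz'))
E
python3 - <<'E'
from h import *
a=snap('scene','s1');b=snap('top','t1')
im=np.hstack([a['image'],b['image']])
for c in(a,b): print(c['t'],-c['R'].T@c['t'],c['k1'],c['K'][0,0])
s=r.read_state();print(s, r.grip_depth, Ro.from_quat(s['eef_rot']).as_matrix())
E
```

```text
[-0.06825708 -0.40178929  1.48364095] [ 1.08464449 -0.05955214  1.08962563] -0.04019169695763057 402.01817007539114
[0.04050013 0.54683329 1.11157747] [0.42468836 0.03891749 1.16378546] -0.03963718054512358 482.46684799854273
{'time': 0.1, 'joint_positions': array([ 1.19840096,  0.33276869, -0.06471485,  1.46085468,  0.02161952,
        1.34991087, -0.08847997]), 'joint_vel': array([-0.00036909, -0.00106062, -0.00080899, -0.00387992,  0.00113918,
        0.00033405, -0.00068713]), 'joint_torque': array([ 1.12085789e-03, -6.24544716e+01,  2.42362940e-02, -3.90720177e+01,
       -6.14272454e-02,  3.65268218e-02,  5.97213671e-05]), 'ee_pos': array([ 0.21407006, -0.58682498,  0.22185978]), 'eef_rot': array([-0.12316328,  0.69674417, -0.69588729,  0.12296032]), 'ft_force': array([-0.0166296 ,  0.4396682 , -0.55910514]), 'torque': array([-0.0273981 , -0.00849476,  0.0273886 ]), 'width': 0.08706711332269121} 0.0187 [[-9.39423133e-01 -4.93553489e-04  3.42759295e-01]
 [-3.42759643e-01  1.14335761e-03 -9.39422440e-01]
 [ 7.17587734e-05 -9.99999225e-01 -1.24326681e-03]]
```

View pics/t1.png

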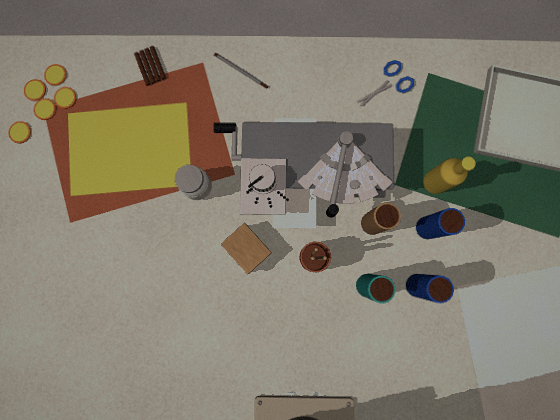

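View pics/s1.png

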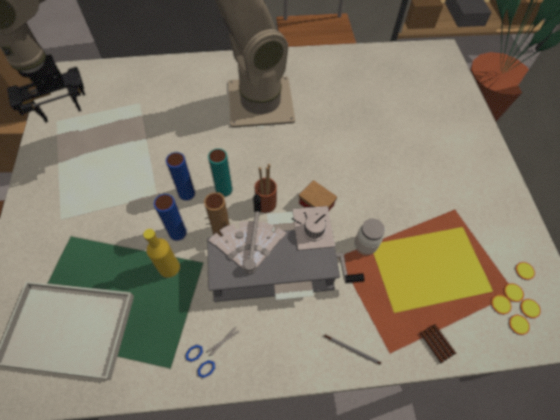

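The top view shows the mill at (317,165), the lever handle at (332,211), the sleeve at (262,178) and the brush pot at (315,256). Things that could be taken for the tube are the brown tube (385,217), blue ones (445,222) and (432,288), and the turquoise one (377,288). The brown one fits the description. I'll check it in a close crop.

```bash
python3 - <<'E'
from h import *
b=load('t1'); im=b['image'][:,:,::-1][115:275,215:415]
cv2.imwrite('pics/c1.png',cv2.resize(im,None,fx=3.75,fy=3.75,interpolation=cv2.INTER_CUBIC))
for n,u,v in [('pivot',346,138),('handle',332,211),('tubetop',387,215),('sleeve',262,178),('glue',468,163),('jar',190,176),('pot',315,256),('box',245,247),('blue1',454,220),('blue2',440,289),('teal',382,289),('deckTL',243,124),('deckTR',391,126)]:
    print(n,pt(b,u,v).round(3))
E
```

```text
pivot [ 0.693 -0.081  0.145]
handle [ 0.528 -0.046  0.201]
tubetop [ 0.524 -0.161  0.181]
sleeve [0.6   0.098 0.163]
glue [ 0.625 -0.315  0.224]
jar [0.612 0.261 0.109]
pot [ 0.44  -0.023  0.008]
box [0.458 0.14  0.057]
blue1 [ 0.515 -0.299  0.181]
blue2 [ 0.375 -0.267  0.181]
teal [ 0.374 -0.15   0.18 ]
deckTL [0.732 0.146 0.109]
deckTR [ 0.732 -0.186  0.109]
```

View pics/c1.png

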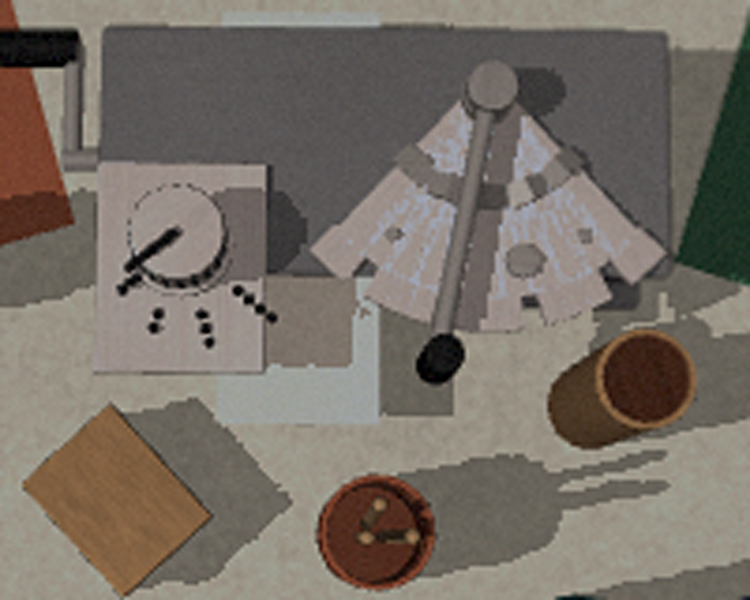

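The crop confirms it. The brown tube rim is centred near crop (646,380). The boss is at (525,260), which is the +0.2 notch, and the rib points at one dot. The dot rows run one to four from left to right. Now I'll work out the approach.

```bash
cat >> h.py <<'E'
def to(X):
    s=r.read_state(); M=Ro.from_quat(s['eef_rot']); d=M.inv().apply(np.array(X)-s['ee_pos']); Z=M.as_matrix()
    print('t',round(s['time'],2),'pos',s['ee_pos'].round(3),'zyaw',np.degrees(np.arctan2(Z[1,2],Z[0,2])).round(1),'tilt',Z[2].round(3),'w',round(s['width'],4),'F',s['ft_force'].round(1),'shift mm',(d*1000).round(1))
E
python3 - <<'E'
from h import *
b=load('t1')
t=atz(b,387.3,216.3,.18);print(t)
g=lambda u,v:(215+u/3.75,115+v/3.75)
p=atz(b,*g(492,85),.145);bo=atz(b,*g(525,259),.122);s=atz(b,*g(178,231),.163);h=atz(b,*g(441,356),.2);tip=atz(b,*g(131,266),.165)
print(p,bo,s,h,tip,np.linalg.norm(bo-p),np.arctan2(-(bo-p)[1],-(bo-p)[0]),np.arctan2(-(h-p)[1],-(h-p)[0]),np.arctan2(-(tip-s)[1],-(tip-s)[0]))
to([t[0],t[1],.27])
E
```

```text
[ 0.52115121 -0.16163443  0.18      ]
[ 0.69398487 -0.08137653  0.145     ] [ 0.59658845 -0.10336403  0.122     ] [0.60300825 0.09675196 0.163     ] [ 0.53049576 -0.04765407  0.2       ] [0.58248284 0.12251077 0.165     ] 0.10246225054562481 0.22203070136851144 -0.20341445691559856 -0.8979908692714318
t 0.1 pos [ 0.214 -0.587  0.222] zyaw -70.0 tilt [ 0.    -1.    -0.001] w 0.0871 F [-0.   0.4 -0.6] shift mm [-434.2  -47.8 -294.2]
```

```bash
python3 -m jog '[[-0.031,-0.004,-0.021,0,0,0],[-0.031,-0.004,-0.021,0,0,0],[-0.031,-0.004,-0.021,0,0,0],[-0.031,-0.004,-0.021,0,0,0],[-0.031,-0.004,-0.021,0,0,0],[-0.031,-0.004,-0.021,0,0,0],[-0.031,-0.004,-0.021,0,0,0],[-0.031,-0.004,-0.021,0,0,0],[-0.031,-0.004,-0.021,0,0,0],[-0.031,-0.004,-0.021,0,0,0],[-0.031,-0.004,-0.021,0,0,0],[-0.031,-0.004,-0.021,0,0,0]]' 1; python3 -c "
from h import *
to([.521,-.162,.27])"
```

```text
time: 1.1
ee_pos: [0.4799, -0.2134, 0.2651]
eef_rot: [-0.12, 0.7, -0.695, 0.113]
ft_force: [0.5, -1.3, 1.7]
width: 0.0872
t 1.1 pos [ 0.48  -0.213  0.265] zyaw -71.0 tilt [ 0.009 -1.    -0.008] w 0.0872 F [ 0.5 -1.3  1.7] shift mm [-55.6  -5.1 -35.2]
```

```bash
python3 -m jog '[[-0.028,-0.002,-0.018,0,0,0],[-0.027,0,-0.017,0,0,0],[0,0,0,0,0,0]]' 1; python3 -c "
from h import *
c=snap('wrist','w1')
for T in [(.521,-.162,.18)]: print(pix(c,np.array(T)))
to([.521,-.162,.27])"
```

```text
time: 1.35
ee_pos: [0.5254, -0.1509, 0.2675]
eef_rot: [-0.123, 0.7, -0.694, 0.118]
ft_force: [-0.4, -0.0, 0.3]
width: 0.087
[299.63131525 226.05902367]
t 1.4 pos [ 0.524 -0.154  0.267] zyaw -70.5 tilt [ 0.007 -1.    -0.009] w 0.0869 F [ 0.   0.5 -0.1] shift mm [ 5.7 -2.6  6.9]
```

View pics/w1.png

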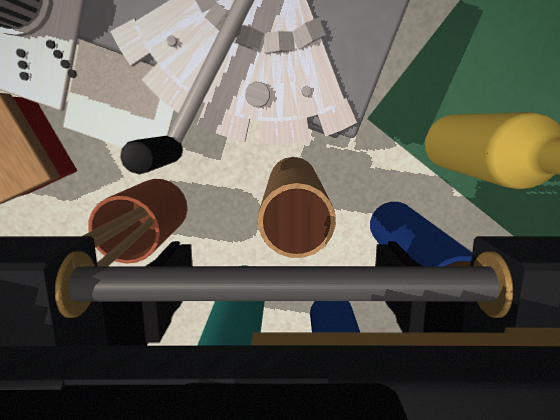

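The wrist view shows the brown tube's rim centred at (297,221) between the fingers, about where I predicted it (300,226). The handle is at (140,155) and well clear.

```bash
python3 -c "
from h import *
c=load('w1');print(atz(c,297,220.5,.18))
t=atz(c,297,220.5,.18)
to([t[0],t[1],.14])"
```

```text
[ 0.52421719 -0.15883308  0.18      ]
t 1.4 pos [ 0.524 -0.154  0.267] zyaw -70.5 tilt [ 0.007 -1.    -0.009] w 0.0869 F [ 0.   0.5 -0.1] shift mm [  0.7 127.4   6.2]
```

```bash
python3 -m jog '[[0.002,0.02,0.004,0,0,0],[0,0.035,0.002,0,0,0],[0,0.035,0,0,0,0],[0,0.028,0,0,0,0],[0,0.01,0,0,0,0],[0,0,0,0,0,0]]' 1; python3 -c "
from h import *
to([.523,-.160,.14])"
```

```text
time: 1.9
ee_pos: [0.5213, -0.1638, 0.1352]
eef_rot: [-0.122, 0.699, -0.695, 0.116]
ft_force: [0.1, -0.9, 0.2]
width: 0.0872
t 1.9 pos [ 0.521 -0.164  0.135] zyaw -70.7 tilt [ 0.007 -1.    -0.006] w 0.0872 F [ 0.1 -0.9  0.2] shift mm [-2.8 -4.8 -3. ]
```

```bash
python3 -m jog '[[-0.003,-0.005,-0.003,0,0,0],[0,0,0,0,0,0],[0,0,0,0,0,0],[0,0,0,0,0,0],[0,0,0,0,0,0],[0,0,0,0,0,0],[0,0,0,0,0,0]]' -0.2 20; python3 -c "
from h import *
to([.455,-.2,.155])"
```

```text
time: 2.48
ee_pos: [0.5263, -0.1619, 0.1481]
eef_rot: [-0.118, 0.697, -0.697, 0.118]
ft_force: [0.2, -0.7, -1.6]
width: 0.0545
t 2.48 pos [ 0.526 -0.162  0.148] zyaw -70.8 tilt [ 0.001 -1.    -0.   ] w 0.0545 F [ 0.2 -0.7 -1.6] shift mm [79.8 -6.8 12.6]
```

```bash
python3 -m jog '[[0,-0.010,0,0,0,0],[0,-0.008,0,0,0,0],[0.015,0,0.002,0,0,0],[0.020,0,0.003,0,0,0],[0.020,0,0.004,0,0,0],[0.015,0,0.003,0,0,0],[0.007,0,0.001,0,0,0],[0,0,0,0,0,0]]' -0.2 20; python3 -c "
from h import *
c=snap('scene','s2',(130,120,360,300),3)
to([.455,-.2,.148])"
```

```text
time: 3.15
ee_pos: [0.4567, -0.1997, 0.1722]
eef_rot: [0.118, -0.697, 0.697, -0.12]
ft_force: [0.9, -0.3, -0.3]
width: 0.0547
t 3.2 pos [ 0.457 -0.199  0.172] zyaw -70.6 tilt [-0.003 -1.     0.001] w 0.0543 F [ 0.7  0.2 -0.9] shift mm [ 2.6 24.3 -0.2]
```

View pics/s2.png

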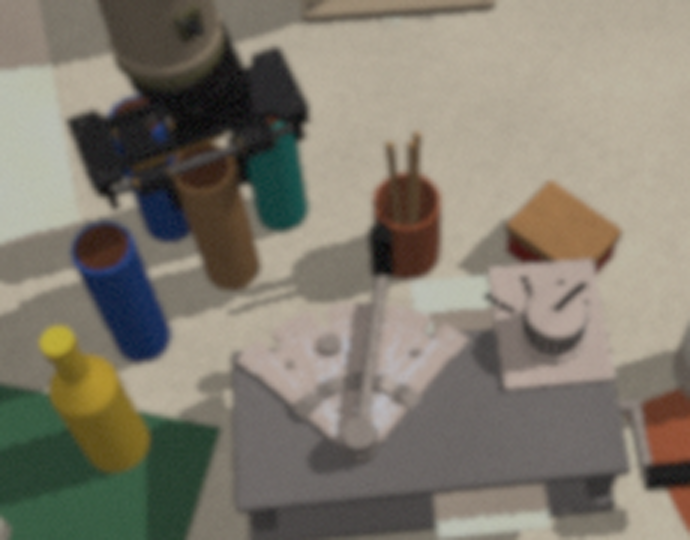

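The tube is held upright at crop (225,215), clear of its neighbours. I'll lower it now.

```bash
python3 -m jog '[[0,0.010,0,0,0,0],[0,0.007,0,0,0,0],[0,0.003,0,0,0,0],[0,0.000,0,0,0,0]]'; python3 -m jog '[[0,0.003,0,0,0,0],[0,0,0,0,0,0]]'
```

```text
time: 3.53
ee_pos: [0.4601, -0.197, 0.1505]
eef_rot: [-0.119, 0.697, -0.697, 0.122]
ft_force: [0.3, 0.5, -2.0]
width: 0.0547
time: 3.7
ee_pos: [0.4612, -0.1959, 0.1471]
eef_rot: [-0.119, 0.697, -0.696, 0.122]
ft_force: [-0.3, 0.0, -0.4]
width: 0.0547
```

```bash
for i in 1 2; do python3 -m jog '[[0,0.002,0,0,0,0],[0,0,0,0,0,0]]'|grep -E 'pos|force'; done
```

```text
ee_pos: [0.4637, -0.1952, 0.1475]
ft_force: [-0.4, 0.5, -1.7]
ee_pos: [0.4656, -0.1947, 0.1471]
ft_force: [-0.7, -0.8, -2.1]
```

```bash
python3 -m jog '[[0,0.005,0,0,0,0],[0,0.002,0,0,0,0],[0,0,0,0,0,0]]'|grep -E 'pos|force|rot'; python3 -c "
from h import *
c=snap('scene','s3',(130,120,360,300),3)
to([.455,-.2,.148])"
```

```text
ee_pos: [0.4692, -0.1941, 0.1443]
eef_rot: [0.115, -0.695, 0.698, -0.129]
ft_force: [0.0, 0.3, -2.4]
t 4.33 pos [ 0.469 -0.194  0.144] zyaw -70.1 tilt [-0.018 -1.     0.008] w 0.0547 F [ 0.7  0.  -1.3] shift mm [15.2 -4.1  0.7]
```

View pics/s3.png

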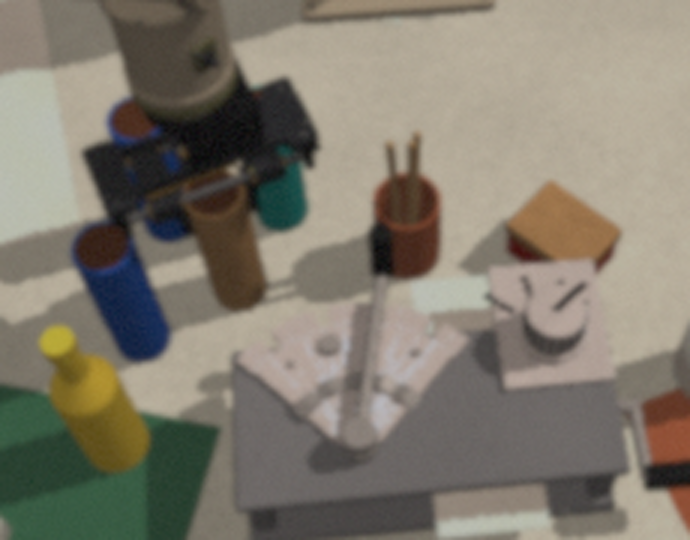

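```bash
python3 -c "
from h import *
c=load('s3');
for v in (220,222,223,224): print(v,atz(c,210,v,0),atz(c,210,v,0.02))
for v in range(185,228,4): print(v,pt(c,207,v).round(3))
c=snap('top','t3')
"
```

```text
220 [ 0.48332303 -0.19462916  0.        ] [ 0.49436024 -0.19214983  0.02      ]
222 [ 0.49029498 -0.19477225  0.        ] [ 0.50120422 -0.1922903   0.02      ]
223 [ 0.49376647 -0.19484366  0.        ] [ 0.50461199 -0.19236039  0.02      ]
224 [ 0.49722836 -0.19491497  0.        ] [ 0.50801034 -0.1924304   0.02      ]
185 [ 0.474 -0.178  0.179]
189 [ 0.487 -0.178  0.18 ]
193 [ 0.492 -0.18   0.168]
197 [ 0.493 -0.183  0.149]
201 [ 0.495 -0.185  0.131]
205 [ 0.495 -0.188  0.11 ]
209 [ 0.497 -0.191  0.091]
213 [ 0.497 -0.194  0.068]
217 [ 0.495 -0.198  0.04 ]
221 [ 0.496 -0.202  0.018]
225 [ 0.499 -0.204 -0.002]
```

The tube's top reads z 0.180 and its base about 0, so it is standing on the table about 0.25 m from the pivot. I'll release it and rise.

```bash
python3 -m jog '[[0,0,0,0,0,0],[0,0,0,0,0,0],[0,0,0,0,0,0],[0,0,0,0,0,0],[0,-0.02,0,0,0,0],[0,-0.03,0,0,0,0],[0,-0.03,0,0,0,0],[0,-0.02,0,0,0,0]]' 1; python3 -c "
from h import *
c=snap('top','t4')
to([.603,.097,.26])
for u,v in [(380,245),(376,243),(384,246)]: print(pt(c,u,v))
m=c['range_z']; 
Z=np.array([[*pt(c,u,v),u,v] for u in range(340,410) for v in range(220,270)]); k=(abs(Z[:,2]-.18)<.008); print(k.sum(),Z[k].mean(0),Z[k].min(0),Z[k].max(0))"
```

```text
time: 5.05
ee_pos: [0.4628, -0.1937, 0.2397]
eef_rot: [-0.12, 0.698, -0.695, 0.124]
ft_force: [0.8, -1.0, -0.8]
width: 0.0863
t 5.1 pos [ 0.464 -0.194  0.243] zyaw -70.2 tilt [-0.01  -1.     0.001] w 0.0865 F [ 0.4 -0.3  3.6] shift mm [-229.6  -14.8 -226.8]
[ 0.45563782 -0.11378225  0.35286342]
[ 0.45891145 -0.1071207   0.35259797]
[ 0.45405075 -0.12048869  0.35290917]
1 [ 4.89512279e-01 -1.82276451e-01  1.75444925e-01  3.97000000e+02
  2.32000000e+02] [ 4.89512279e-01 -1.82276451e-01  1.75444925e-01  3.97000000e+02
  2.32000000e+02] [ 4.89512279e-01 -1.82276451e-01  1.75444925e-01  3.97000000e+02
  2.32000000e+02]
```

```bash
python3 -m jog '[[-0.015,-0.01,-0.015,0,0,0],[-0.025,-0.004,-0.025,0,0,0],[-0.025,-0.002,-0.025,0,0,0],[-0.025,-0.002,-0.025,0,0,0],[-0.025,0,-0.025,0,0,0],[-0.025,0,-0.025,0,0,0],[-0.025,0,-0.025,0,0,0],[-0.025,0,-0.025,0,0,0],[-0.020,0,-0.020,0,0,0]]' 1; python3 -m jog '[[0,0,0,0,-7,0],[0,0,0,0,-7,0],[0,0,0,0,-7,0],[0,0,0,0,-7,0],[0,0,0,0,-7,0],[0,0,0,0,-7,0],[0,0,0,0,-7,0],[0,0,0,0,-7,0],[0,0,0,0,-7,0],[0,0,0,0,-7,0],[0,0,0,0,-7,0],[0,0,0,0,-7,0]]'; python3 -c "
from h import *
to([.603,.097,.24]);print(r.read_state()['joint_positions'])"
```

```text
time: 5.85
ee_pos: [0.5959, 0.0744, 0.2639]
eef_rot: [0.11, -0.696, 0.699, -0.119]
ft_force: [0.1, 0.1, 0.8]
width: 0.0866
time: 6.85
ee_pos: [0.5959, 0.085, 0.2561]
eef_rot: [-0.558, 0.431, -0.433, 0.562]
ft_force: [0.7, -0.5, -0.4]
width: 0.087
t 6.85 pos [0.596 0.085 0.256] zyaw 14.8 tilt [-0.002 -1.     0.006] w 0.087 F [ 0.7 -0.5 -0.4] shift mm [-9.8 16.2  9.8]
[ 0.44153553  0.37783211 -0.85573682  1.4453457   0.28389675  1.44034307
 -0.1564021 ]
```

Next I'll turn the remaining 24° or so, then look from close by.

```bash
python3 -m jog '[[-0.008,0,0.009,0,-6,0],[0,0,0,0,-6,0],[0,0,0,0,-6,0],[0,0,0,0,-5,0],[0,0,0,0,0,0]]' 1 40; python3 -c "
from h import *
c=snap('wrist','w2')
print(pix(c,np.array([.603,.097,.163])),pix(c,np.array([.5825,.1225,.166])))
to([.603,.097,.135])"
```

```text
time: 7.27
ee_pos: [0.6027, 0.0943, 0.2534]
eef_rot: [-0.637, 0.303, -0.303, 0.64]
ft_force: [0.4, -0.0, 0.3]
width: 0.0867
[285.53632142 215.30072174] [286.01619031 170.05300894]
t 7.32 pos [0.603 0.094 0.253] zyaw 39.0 tilt [-0.001 -1.     0.004] w 0.0867 F [ 0.1 -0.2 -0.9] shift mm [ -1.9 118.3   1.5]
```

View pics/w2.png

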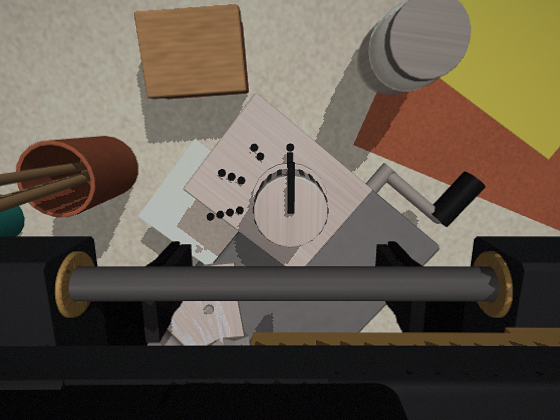

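The wrist view shows the sleeve top centred at (291,210), with the rib (290,155) at one dot and the three dots at (232,177). The jaws lie across the rib.

```bash
python3 -c "
from h import *
c=load('w2');t=atz(c,290.5,210.5,.162);print(t)
to([t[0],t[1],.135])"; python3 -m jog '[[-0.003,0.02,0.001,0,0,0],[0,0.03,0.001,0,0,0],[0,0.03,0,0,0,0],[0,0.025,0,0,0,0],[0,0,0,0,0,0]]'; python3 -c "
from h import *
c=load('w2');t=atz(c,290.5,210.5,.162)
to([t[0],t[1],.134])"
```

```text
[0.6036758  0.10178004 0.162     ]
t 7.32 pos [0.603 0.094 0.253] zyaw 39.0 tilt [-0.001 -1.     0.004] w 0.0867 F [ 0.1 -0.2 -0.9] shift mm [ -5.2 118.4   5. ]
time: 7.73
ee_pos: [0.6039, 0.098, 0.1455]
eef_rot: [-0.633, 0.31, -0.313, 0.637]
ft_force: [0.1, -0.2, -0.6]
width: 0.0871
t 7.73 pos [0.604 0.098 0.145] zyaw 37.8 tilt [ 0.001 -1.     0.008] w 0.0871 F [ 0.1 -0.2 -0.6] shift mm [-3.2 11.5  2.1]
```

```bash
python3 -m jog '[[-0.001,0.010,0.001,0,0,0],[0,0.003,0,0,0,0],[0,0,0,0,0,0]]'|grep -E 'pos|force'; python3 -m jog '[[0,0,0,0,0,0],[0,0,0,0,0,0],[0,0,0,0,0,0],[0,0,0,0,0,0],[0,0,0,0,0,0],[0,0,0,0,0,0]]' -0.4 45; python3 -c "
from h import *
to([.6037,.1,.134])"
```

```text
ee_pos: [0.6047, 0.0996, 0.1331]
ft_force: [0.4, 0.3, 0.6]
time: 8.48
ee_pos: [0.6065, 0.0997, 0.1379]
eef_rot: [-0.631, 0.31, -0.317, 0.637]
ft_force: [-14.9, -9.8, 5.8]
width: 0.055
t 8.48 pos [0.606 0.1   0.138] zyaw 37.3 tilt [ 0.005 -1.     0.012] w 0.055 F [-14.9  -9.8   5.8] shift mm [-1.9  3.8 -2.1]
```

```bash
python3 -m jog '[[-0.001,0.001,-0.003,0,0,0],[0,0,0,0,-5,0],[0,0,0,0,-6,0],[0,0,0,0,-6,0],[0,0,0,0,-6,0]]' -0.4 55; python3 -c "
from h import *
to([.6037,.1,.134]);print(r.read_state()['torque'])"
```

```text
time: 8.9
ee_pos: [0.606, 0.0992, 0.1378]
eef_rot: [-0.681, 0.172, -0.184, 0.688]
ft_force: [1.1, 0.7, -0.9]
width: 0.0529
t 8.9 pos [0.606 0.099 0.138] zyaw 60.8 tilt [ 0.014 -1.     0.014] w 0.0529 F [ 1.1  0.7 -0.9] shift mm [-2.4  3.8 -0.4]
[-0.46618227  0.25113378  0.02932313]
```

```bash
python3 -m jog '[[0,0,0,0,-6,0],[0,0,0,0,-6,0],[0,0,0,0,-6,0],[0,0,0,0,-6,0],[0,0,0,0,-6,0],[0,0,0,0,-6,0],[0,0,0,0,-6,0],[0,0,0,0,-5,0],[0,0,0,0,0,0]]'; python3 -c "
from h import *
to([.6037,.1,.134]);print(r.read_state()['torque'])
c=snap('scene','s4',(250,190,350,265),7)"
```

```text
time: 9.65
ee_pos: [0.606, 0.0997, 0.1378]
eef_rot: [-0.693, -0.13, 0.116, 0.699]
ft_force: [-0.3, -0.8, 0.8]
width: 0.0528
t 9.65 pos [0.606 0.1   0.138] zyaw 110.1 tilt [ 0.021 -1.     0.005] w 0.0528 F [-0.3 -0.8  0.8] shift mm [-2.1  3.8  1.1]
[ 0.68564059  0.41911831 -0.11902763]
```

View pics/s4.png

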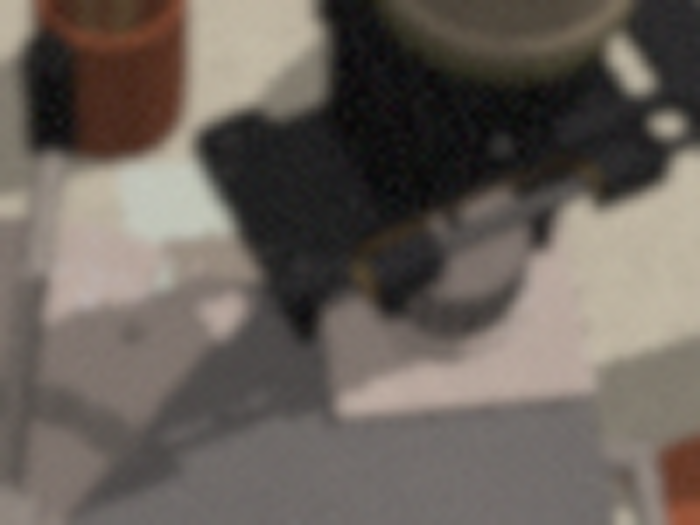

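The rib is hidden under the gripper, and the yaw change of 73° should put it near 0.37. I'll open, rise and look.

```bash
python3 -m jog '[[0,0,0,0,0,0],[0,0,0,0,0,0],[0,0,0,0,0,0],[0,0,0,0,0,0],[0,-0.02,0,0,0,0],[0,-0.03,0,0,0,0],[0,-0.03,0,0,0,0],[0,-0.03,0,0,0,0],[0,0,0,0,0,0]]' 1; python3 -c "
from h import *
c=snap('wrist','w3')
p=np.array([.694,-.0815])
to([.531,-.01,.26])
for a in(-.9,-.3,.3,.9): print(a,pix(c,np.array([.604-.036*np.cos(a),.0995-.036*np.sin(a),.166])))"
```

```text
time: 10.45
ee_pos: [0.6022, 0.0986, 0.2505]
eef_rot: [-0.695, -0.124, 0.112, 0.699]
ft_force: [0.1, 1.4, 0.1]
width: 0.0872
t 10.5 pos [0.602 0.098 0.248] zyaw 109.2 tilt [ 0.015 -1.     0.003] w 0.0869 F [-0.5  1.1 -0.4] shift mm [-102.2  -13.7  -78.9]
-0.9 [330.48464588 202.68268419]
-0.3 [312.69218204 178.13966194]
0.3 [283.04042443 167.86350166]
0.9 [252.68329575 176.08926655]
```

View pics/w3.png

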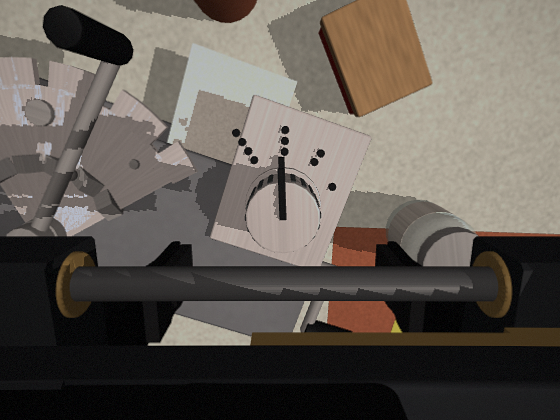

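The rib, tip at (281,157), is in line with the three-dot row (285,130–152), and the lever is still in its starting notch. Next I'll go over the handle. The plan is to cage it, carry it through the arc to +0.2, then release.

```bash
python3 -m jog '[[-0.015,-0.004,-0.015,0,0,0],[-0.020,-0.004,-0.020,0,0,0],[-0.020,-0.003,-0.020,0,0,0],[-0.020,-0.002,-0.020,0,0,0],[-0.020,0,-0.020,0,0,0],[-0.016,0,-0.016,0,0,0],[0,0,0,0,0,0]]' 1 20; python3 -c "
from h import *
c=snap('wrist','w4')
Z=np.array([[*pt(c,u,v),u,v] for u in range(150,430,2) for v in range(2,240,2)]); k=(abs(Z[:,2]-.199)<.006)&(abs(Z[:,0]-.53)<.03)&(abs(Z[:,1]+.05)<.03); print(k.sum(),np.median(Z[k],0).round(3),Z[k].min(0).round(3),Z[k].max(0).round(3))
to([.531,-.048,.163])"
```

```text
time: 11.08
ee_pos: [0.5284, -0.0468, 0.2535]
eef_rot: [-0.695, -0.122, 0.115, 0.699]
ft_force: [-0.3, -0.0, -0.6]
width: 0.0865
146 [ 5.29e-01 -4.90e-02  1.99e-01  2.78e+02  2.30e+02] [ 5.23e-01 -5.80e-02  1.93e-01  2.62e+02  2.18e+02] [ 5.37e-01 -3.70e-02  1.99e-01  2.94e+02  2.38e+02]
t 11.13 pos [ 0.529 -0.045  0.254] zyaw 109.3 tilt [ 0.01  -1.     0.005] w 0.0872 F [ 0.1  0.3 -0.5] shift mm [ 0.1 90.6 -3.9]
```

```bash
python3 -m jog '[[0,0.02,-0.002,0,0,0],[0,0.03,-0.002,0,0,0],[0,0.022,0,0,0,0],[0,0.012,0,0,0,0],[0,0,0,0,0,0]]'|grep -E 'pos|force'; python3 -c "
from h import *
to([.531,-.048,.163])"
```

```text
ee_pos: [0.5317, -0.0448, 0.1655]
ft_force: [-0.0, -0.3, 0.3]
t 11.55 pos [ 0.532 -0.045  0.165] zyaw 109.4 tilt [ 0.012 -1.     0.004] w 0.0872 F [-0.  -0.3  0.3] shift mm [-1.8  2.4 -2.8]
```

```bash
python3 -m jog '[[-0.001,0.002,-0.003,0,0,0],[0,0,0,0,0,0],[0,0,0,0,0,0],[0,0,0,0,0,0],[0,0,0,0,0,0],[0,0,0,0,0,0],[0,0,0,0,0,0]]' -0.4 20 ; python3 -c "
from h import *
to([.532,-.114,.165])"
```

```text
time: 12.13
ee_pos: [0.5342, -0.0455, 0.1675]
eef_rot: [-0.695, -0.126, 0.114, 0.699]
ft_force: [0.0, 0.1, -0.6]
width: 0.0482
t 12.13 pos [ 0.534 -0.045  0.167] zyaw 109.5 tilt [ 0.016 -1.     0.003] w 0.0482 F [ 0.   0.1 -0.6] shift mm [-25.    1.9 -63.9]
```

```bash
python3 -m jog '[[-0.002,0,-0.003,0,0,0],[-0.003,0,-0.007,0,0,0],[-0.003,0,-0.007,0,0,0],[-0.003,0,-0.008,0,0,0],[-0.003,0,-0.008,0,0,0],[-0.003,0,-0.008,0,0,0],[-0.003,0,-0.008,0,0,0]]'; python3 -c "
from h import *
to([.532,-.114,.165])"
```

```text
time: 12.72
ee_pos: [0.5274, -0.0783, 0.1676]
eef_rot: [-0.683, -0.133, 0.123, 0.707]
ft_force: [-1.3, 18.2, 1.8]
width: 0.0261
t 12.72 pos [ 0.527 -0.078  0.168] zyaw 110.9 tilt [ 0.019 -0.999  0.031] w 0.0261 F [-1.3 18.2  1.8] shift mm [ -8.5   1.4 -35. ]
```

```bash
python3 -m jog '[[-0.002,0,-0.008,0,0,0],[-0.002,0,-0.008,0,0,0],[-0.002,0,-0.008,0,0,0]]'; python3 -c "
from h import *
to([.532,-.114,.165])"
```

```text
time: 12.97
ee_pos: [0.5287, -0.0987, 0.1666]
eef_rot: [-0.68, -0.134, 0.126, 0.71]
ft_force: [-1.2, 1.5, 0.4]
width: 0.0262
t 12.97 pos [ 0.529 -0.099  0.167] zyaw 111.3 tilt [ 0.019 -0.999  0.039] w 0.0262 F [-1.2  1.5  0.4] shift mm [ -2.5   1.  -15.5]
```

```bash
python3 -m jog '[[0,0,-0.006,0,0,0],[0,0,-0.006,0,0,0],[0,0,-0.003,0,0,0],[0,0,0,0,0,0]]'; python3 -c "
from h import *
to([.532,-.114,.165])"
```

```text
time: 13.3
ee_pos: [0.5314, -0.1116, 0.1657]
eef_rot: [-0.677, -0.132, 0.129, 0.712]
ft_force: [-0.8, 1.3, 0.7]
width: 0.0261
t 13.3 pos [ 0.531 -0.112  0.166] zyaw 111.3 tilt [ 0.014 -0.999  0.049] w 0.0261 F [-0.8  1.3  0.7] shift mm [-0.3  0.6 -2.5]
```

```bash
python3 -m jog '[[0,0,0,0,0,0],[0,0,0,0,0,0],[0,0,0,0,0,0],[0,0,0,0,0,0],[0,-0.02,0,0,0,0],[0,-0.03,0,0,0,0],[0,-0.03,0,0,0,0],[0,-0.03,0,0,0,0],[0,-0.03,0,0,0,0],[0,0,0,0,0,0]]' 0.3; python3 -m jog '[[-0.01,0,0.03,0,0,0],[-0.01,0,0.035,0,0,0],[-0.01,0,0.035,0,0,0],[-0.01,0,0.035,0,0,0],[0,0,0.035,0,0,0],[0,0,0.035,0,0,0],[0,0,0.035,0,0,0],[0,0,0.03,0,0,0],[0,0,0,0,0,0]]'; python3 -c "
from h import *
snap('top','t5',(215,115,415,275),3.75)"
```

```text
time: 14.13
ee_pos: [0.5314, -0.1249, 0.3095]
eef_rot: [-0.678, -0.129, 0.128, 0.712]
ft_force: [0.6, 0.6, 0.1]
width: 0.0564
time: 14.88
ee_pos: [0.4119, 0.0902, 0.3225]
eef_rot: [-0.681, -0.127, 0.123, 0.711]
ft_force: [0.3, 0.8, -0.9]
width: 0.0567
```

View pics/t5.png

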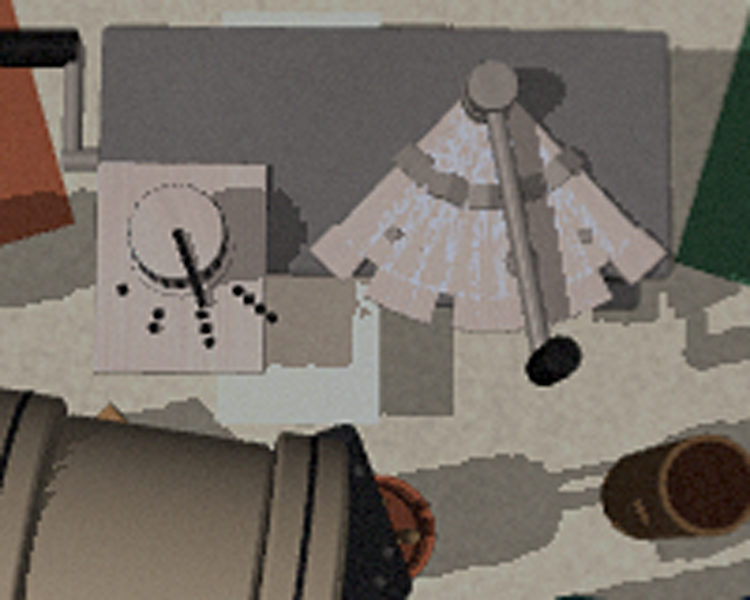

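The lever lies over the boss near (518,262), the rib is on the three-dot row (204,318), and the tube stands with its rim at (704,487).

```bash
python3 - <<'E'
from h import *
b=load('t5'); g=lambda u,v:(215+u/3.75,115+v/3.75)
p=atz(b,*g(492,85),.145);h=atz(b,*g(554,360),.2);t=atz(b,*g(704,487),.18);s=atz(b,*g(178,231),.163);q=atz(b,*g(204,304),.166)
a=lambda v:np.arctan2(-v[1],-v[0])
print('lever',a(h-p),'tube',t,np.linalg.norm((t-p)[:2]),'sleeve',a(q-s))
# bystanders
a1=load('t1');
c=r.camera('scene');a0=load('s1')
for n,u,v in [('glue',150,238),('glue body',165,262),('jar',372,230),('pot',265,203),('box',319,197)]:
    print(n,pt(a0,u,v).round(3),pt(c,u,v).round(3))
s=r.read_state();print(s['time'],s['ft_force'].round(1)); print(r.close_job())
E
```

```text
lever 0.16141797487195764 tube [ 0.46312522 -0.19273831  0.18      ] 0.25631547768424967 sleeve 0.35683952189767143
glue [ 0.641 -0.311  0.222] [ 0.641 -0.311  0.223]
glue body [ 0.656 -0.301  0.107] [ 0.655 -0.302  0.105]
jar [0.618 0.26  0.109] [0.618 0.259 0.11 ]
pot [ 0.472 -0.023  0.056] [ 0.474 -0.023  0.058]
box [0.466 0.141 0.054] [0.466 0.141 0.055]
14.9833 [-0.3 -1.3  0.2]
the job is handed in; nothing more can be done
None
```

I moved the tube clear, set the sleeve to three dots, then put the lever in the bossed notch. The job was handed in at about 15 s of the 54 s allowed, and no verdict was reported.

- **Tube:** I lifted the brown tube and stood it about 0.256 m from the lever pivot, where 0.22 m is needed. After placing, its top measured 0.18 m high, and it stood upright in the last picture.
- **Sleeve:** I turned it from one dot to three dots. The pictures show the rib on the three-dot row, and my rough reading was 0.36 rad against a nominal 0.3, inside the 0.12 tolerance.
- **Lever:** I threw it from −0.2 into the +0.2 notch, and it stayed there after I let go. In the last picture the arm covers the boss.
- **Bystanders:** The depth readings of the glue bottle, jar, brush pot and gift box changed by at most 2 mm. The arm was clear of everything at hand-in.

**Disagreements in the readings:**
- **Lever angle:** It read 0.16 rad rather than the nominal 0.2. I read the boss itself at 0.22 rad, so the index would sit about 6 mm off, still within the 11 mm limit. I put this down to pixel-reading error and did not check it further.
- **Push force:** The force briefly read about 18 N as the lever went over the hump, more than the 7 N given, but far below the limits.

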